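# Sort the worktop bits into their holders

### The job

Sort the five loose things on the worktop into the three metal holders: stand the pastry ring wholly on the round rubber pad of the flat square ring stand; stand the salt shaker and the spice jar upright in the two equal bays of the caddy, one in each, either way round; lay the marker flat in the long bay of the shallow stationery tray and the roll of tape flat in that tray's short bay. Leave the kitchen timer and the small glue tub where they are.

Things in the scene. Friction and masses are not known exactly. Their poses are not given: they have to be found in the camera images.
- pastry_ring_mid (a point): pastry ring: open tinned tube standing on end, 65 mm outside diameter, 42 mm high, thin wall; about 50 g. Point: its centre, half-way up (21 mm over its foot); z up. Can be gripped across the outside or by its wall.
- shaker_mid (a point): salt shaker (grip its body a little above the middle, so that the palm stays clear of its top): clear round body 44 mm in diameter and 74 mm high, grey domed top 34 mm in diameter, 90 mm high in all, about 100 g, standing upright. Point: its centre, 45 mm over its foot; z up.
- spice_jar_mid (a point): spice jar (grip it in its upper half, so that the palm stays clear of its cap): clear round jar 44 mm in diameter with a reddish label and a yellow screw cap of the same diameter, 100 mm high, about 110 g, standing upright. Point: its centre, 50 mm over its foot; z up.
- marker_mid (a point): marker pen lying on the worktop, white barrel and black cap, 125 mm long, 16 mm wide and 16 mm high, eight-sided so that it does not roll, about 16 g. Point: its centre, 8 mm over its underside; its y axis runs along the pen (cap at -y), z up.
- tape_roll_mid (a point): roll of dark tape lying flat, 53 mm in diameter, 19 mm high, about 50 g; grip it across the outside (nothing goes into its hole). Point: its centre, half-way up (9.5 mm over its underside); z up.
- ring_stand: ring stand, fixed: flat square aluminium plate 120 by 120 mm, 4 mm thick, no rim, with one round dark rubber pad in its middle, 92 mm in diameter and 2 mm high (its top 6 mm over the worktop). Origin: centre of the underside, under the pad's centre; z up.
- caddy: two-bay caddy, fixed: open steel box 86 mm (x) by 189 mm (y), walls 25 mm high and 3 mm thick, floor 3 mm thick; one divider across its middle (at y = 0) makes two bays 80 mm (x) by 90 mm (y) inside, centred at y = -46.5 mm and y = +46.5 mm. Origin: centre of the underside; z up.
- stationery_tray: stationery tray, fixed: shallow steel tray 116 mm (x) by 239 mm (y), walls 12 mm high and 3 mm thick, floor 3 mm thick; a divider across it at y = -35 mm makes a long bay (110 mm in x by 150 mm in y inside, centred at y = +41.5 mm) and a short bay (110 by 80 mm inside, centred at y = -76.5 mm). Origin: centre of the underside; y along its length, z up.
- timer_mid (a point): kitchen timer, round, red dial over a white base, 65 mm in diameter, 46 mm high; a bystander, not to be moved. Point: its centre, half-way up.
- glue_tub_mid (a point): small round white glue tub with an orange screw cap, 33 mm in diameter, 76 mm high, upright; a bystander, not to be moved. Point: its centre, half-way up.
Mind the look-alikes: they are no part of the job. What is shaped like the part that bears tape_roll_mid but blue or pink is not meant.

How it is judged:
By the outcome, as a careful person would: the job done as asked, in the order asked, and still so for the second after the job is handed in, with the robot touching nothing.
It also fails if it takes over 120 s, if anything falls off the work surface, if the arm or the gripper's body presses on something with over 40 N, if the wrist force passes 120 N, or if a joint passes its speed limit or range.

### The arm

A 6-joint arm with a two-finger parallel gripper is mounted at the origin on a cart in front of the work surface, level with it; the furniture and walls round the work are solid. World frame = base frame: x ahead of the robot, y to its left, z up, the work surface at z = 0. Lengths are in m, angles in rad, forces in N, time in s.
With the tool pointing down it reaches from about 0.4 to 0.825 m from the base axis. Payload 7 kg.
Tool frame: the origin (TCP) lies midway between the tips of the shut fingers; the grasp point (between the pads) lies 19 mm behind it; z points along the fingers, x is the direction in which the jaws open and shut, and the axes are right-handed (so a half turn about z gives the same grasp; the last joint's range is limited). The gripper opens to 88 mm and grips with 3 to 60 N. Pads are 19 mm wide; open, the fingers measure 130 mm over their backs; the gripper's body (78 mm by 193 mm) begins 47 mm behind the grasp point.
Start: joints at [0.288, 0.359, 0.012, 0, -1.224, -0.288], TCP at [0.675, -0, 0.227] pointing down, gripper open.
Joint ranges: [-3.07, 3.07], [-1.43, 2.12], [-1.02, 1.25], [-3.03, 1.67], [-3.05, -0], [-3.03, 3.03]. Speed limits (rad/s): [2.39, 2.39, 3.01, 3.14, 3.14, 3.14].

### API

Orientations are given as [roll, pitch, yaw] about the fixed x, y, z axes, in that order (R = Rz(yaw) Ry(pitch) Rx(roll)).
In Python, from station import arm, grab_frame, camera_params gives the robot as it stands.
- The arm moves only by the shell command python3 -m handwheel 'ROWS' [FORCE]. ROWS is JSON, a list that holds one entry, the list of rows, each a list of 5 numbers: the finger opening in m, from 0 to 0.0876, then the shift along the tool's x, y, z in m, then the turn about the tool's z in degrees. A call has 1 to 20 rows; each row is the pose to reach, as a shift and turn from the pose measured when the call began, along the tool's axes at that moment; what a row does not reach only later rows make up. A row lasts 1/12 s, in which the tool goes at most 41.7 mm and 7.16 degrees, less where a joint would pass 70% of its speed; a pose out of reach is approached as far as the arm can. A call with a gripper value outside its range is refused whole. The fingers move at their own pace and stop on an object; FORCE is the grip in N (left out, the last holds). Time passes only in rows, so rows that repeat a pose let the fingers close. It gives the time, the measured TCP pose, the force and the opening at its end, in the units of the state.
- arm.get_state(): the state, without advancing time (a new reading comes with each control period).
- grab_frame(name): name is "scene" or "side" or "wrist"; returns the picture (384x512x3 uint8, blue, green, red); there is no depth.
- camera_params(name): a dict with "intrinsics" (3x3 intrinsics, pixels), "k1" (the pictures are not rectified: a ray, as slopes to the right and down, at radius r is drawn at 1 + k1 r^2 times it, then the intrinsics apply), "R" (3x3) and "t" (3): a world point X has camera coordinates R X + t; the wrist camera has in their place "tool_from_camera" (4x4, takes a point from camera to tool coordinates, whose origin is the TCP and whose axes are the tool frame's). Camera axes: x right, y down, z forward; pixel columns grow to the right and rows downward; lengths in m; the calibration is good to about 2 mm. A picture is of the moment at which its call begins: read the wrist's pose just before it. camera_params takes no time and is no camera call.
- arm.job_done(): hands the job in, once; it reports no verdict.
The state is a dict: "t": time; "q": joint angles; "qd": joint speeds; "joint_efforts": joint torques, N m; "eef_pos": TCP position; "ee_rot": TCP orientation; "force": force on the tool from outside, world axes, zero at the start; "moment": the same for the moment, N m; "width": finger opening in m.
Only numpy, scipy, OpenCV 4.12 (cv2) and the standard library are available. Lean on these libraries where they do the work, as an engineer would, in place of code of your own. Each camera call takes 0.05 s, during which the arm holds its last target.

## Working session

There is one attempt and no reset: what is moved stays moved. The work goes in short steps, Python scripts to look and compute and a shell command to move; the robot and the scene stay as the last step left them, time stands still between calls to the robot, and variables do not carry over. Pictures are saved under pics/ and viewed, and the job is handed in when it is done.

```bash
ls; mkdir -p pics
cat > h.py <<'E'
import numpy as np, cv2
from station import arm, grab_frame, camera_params
E
python3 - <<'E'
from h import *
s=arm.get_state(); print({k:np.round(v,3).tolist() for k,v in s.items()})
for n in ["scene","side","wrist"]:
    cv2.imwrite(f"pics/{n}0.png",grab_frame(n)); 
    p=camera_params(n); print(n,{k:np.round(v,3).tolist() for k,v in p.items()})
E
```

```text
pics
{'t': 0.0, 'q': [0.288, 0.359, 0.011, -0.0, -1.224, -0.288], 'qd': [0.001, -0.0, 0.001, 0.002, 0.001, -0.0], 'joint_efforts': [-0.001, -58.273, 29.306, 6.997, 0.007, -0.0], 'eef_pos': [0.675, -0.0, 0.226], 'ee_rot': [-3.141, -0.002, 3.141], 'force': [0.2, -0.273, -0.139], 'moment': [0.001, -0.018, -0.006], 'width': 0.088}
scene {'intrinsics': [[458.087, 0.0, 261.665], [0.0, 458.087, 195.231], [0.0, 0.0, 1.0]], 'k1': -0.117, 'R': [[0.582, -0.813, 0.007], [-0.438, -0.321, -0.84], [0.685, 0.486, -0.543]], 't': [-0.272, 0.267, 1.211]}
side {'intrinsics': [[371.154, 0.0, 258.343], [0.0, 371.154, 200.853], [0.0, 0.0, 1.0]], 'k1': -0.028, 'R': [[-0.977, -0.211, -0.001], [-0.137, 0.637, -0.758], [0.161, -0.741, -0.652]], 't': [0.466, 0.133, 1.155]}
wrist {'intrinsics': [[294.331, 0.0, 260.129], [0.0, 294.331, 191.038], [0.0, 0.0, 1.0]], 'k1': -0.024, 'tool_from_camera': [[1.0, -0.0, -0.001, -0.001], [0.001, 0.951, 0.308, -0.084], [0.001, -0.308, 0.951, -0.158], [0.0, 0.0, 0.0, 1.0]]}
```

View pics/scene0.png

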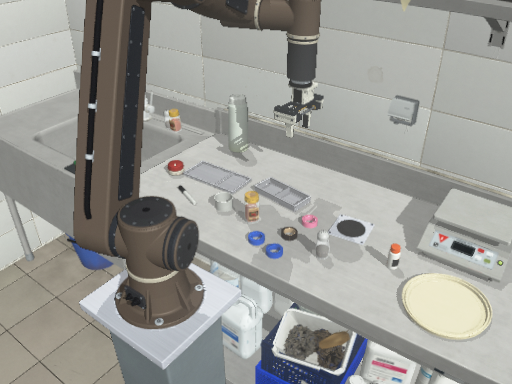

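View pics/side0.png

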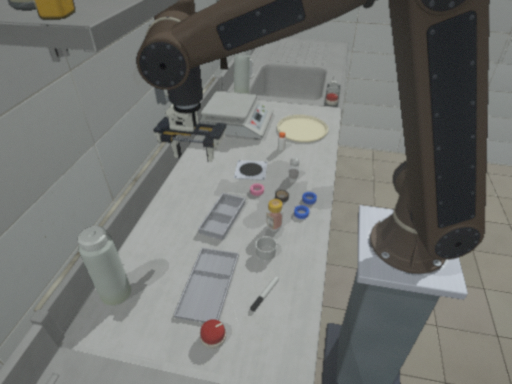

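View pics/wrist0.png

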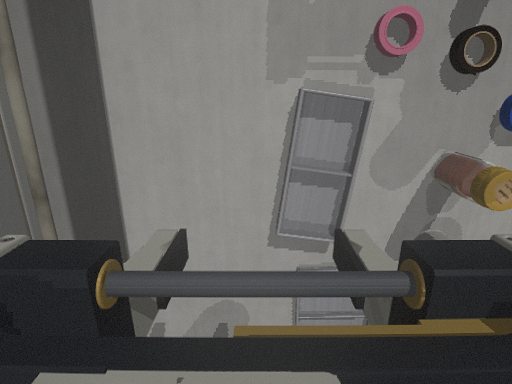

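```bash
cat > h.py <<'E'
import numpy as np, cv2
from scipy.spatial.transform import Rotation as Ro
from station import arm, grab_frame, camera_params
def cam(n,s=None):
    p=camera_params(n);K=np.array(p["intrinsics"]);
    if n=="wrist":
        s=s or arm.get_state()
        T=np.array(p["tool_from_camera"]);Rt=Ro.from_euler("xyz",s["ee_rot"]).as_matrix()
        Rc=Rt@T[:3,:3]; c=Rt@T[:3,3]+np.array(s["eef_pos"]); R=Rc.T; t=-R@c
    else: R=np.array(p["R"]);t=np.array(p["t"])
    return K,p["k1"],R,t
def ray(C,uv):
    K,k1,R,t=C
    d=np.array([(uv[0]-K[0,2])/K[0,0],(uv[1]-K[1,2])/K[1,1]]);x=d.copy()
    for _ in range(20): x=d/(1+k1*(x@x))
    return -R.T@t, R.T@np.array([x[0],x[1],1.])
def onz(C,uv,z):
    c,d=ray(C,uv); return c+d*(z-c[2])/d[2]
def proj(C,X):
    K,k1,R,t=C; y=R@np.asarray(X,float)+t; x=y[:2]/y[2]; x=x*(1+k1*(x@x)); return K[:2,:2]@x+K[:2,2]
def tri(r1,r2):
    (c1,d1),(c2,d2)=r1,r2
    A=np.stack([d1,-d2],1);s=np.linalg.lstsq(A,c2-c1,rcond=None)[0]
    a=c1+d1*s[0];b=c2+d2*s[1];return (a+b)/2,np.linalg.norm(a-b)
def crop(im,x0,y0,x1,y1,f,name):
    o=cv2.resize(im[y0:y1,x0:x1],None,fx=f,fy=f,interpolation=cv2.INTER_CUBIC)
    for x in range((x0+9)//10*10,x1,10):
        cv2.line(o,((x-x0)*f,0),((x-x0)*f,4 if x%50 else 12),(0,0,255),1)
        if x%50==0: cv2.putText(o,str(x),((x-x0)*f,22),0,.4,(0,0,255),1)
    for y in range((y0+9)//10*10,y1,10):
        cv2.line(o,(0,(y-y0)*f),(4 if y%50 else 12,(y-y0)*f),(0,0,255),1)
        if y%50==0: cv2.putText(o,str(y),(14,(y-y0)*f+4),0,.4,(0,0,255),1)
    cv2.imwrite("pics/"+name,o)
E
python3 - <<'E'
from h import *
a=cv2.imread("pics/scene0.png");b=cv2.imread("pics/side0.png")
crop(a,150,145,410,285,3,"s_c.png"); crop(b,160,110,350,350,3,"d_c.png")
d=cv2.imread("pics/d_c.png");print(d.shape)
cv2.imwrite("pics/d_c.png",cv2.resize(d,None,fx=.83,fy=.83))
E
```

```text
(720, 570, 3)
```

View pics/s_c.png

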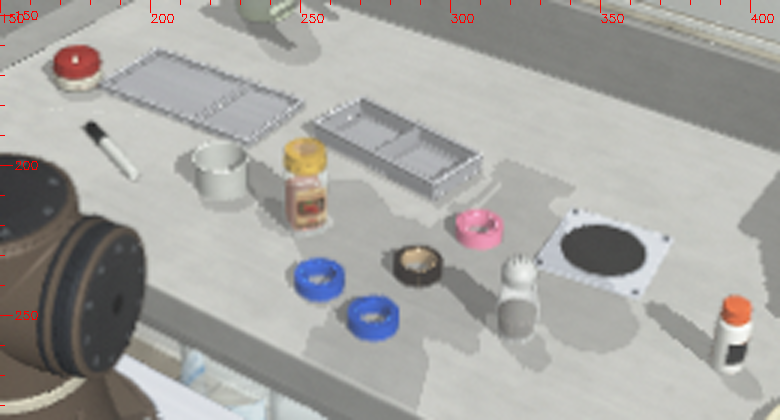

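View pics/d_c.png

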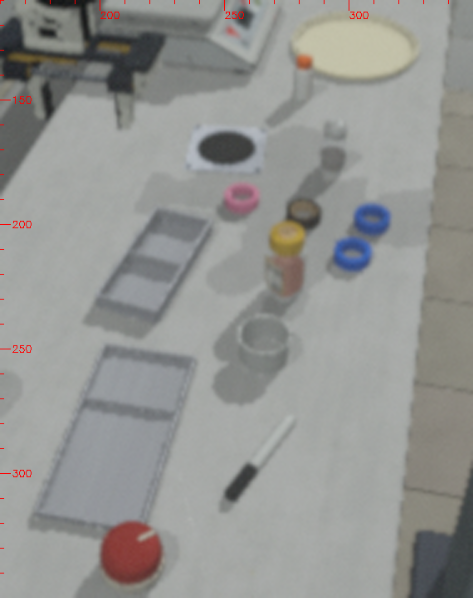

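Run:
```python
from h import *
S=cam("scene");D=cam("side")
f=lambda p:(p[0]/3+150,p[1]/3+145)
g=lambda p:(p[0]/2.49+160,p[1]/2.49+110)
P=dict(pad=((603,250),(227,148),.006),ring=((220,154),(263,332),.042),jar=((306,146),(287,232),.1),tape=((418,261),(304,209),.019),
shaker=((519,260),(336,125),.088),mcap=((90,125),(230,498),.008),mtail=((136,177),(292,420),.008),glue=((736,302),(304,61),.076),
timer=((76,54),(131,545),.046),pink=((480,223),(241,192),.019),blue1=((320,273),(372,214),.019),blue2=((374,312),(352,248),.019),
t1=((160,50),(142,530),.012),t2=((160,50),(32,520),.012),t3=((103,86),(142,530),.012),t4=((303,102),(106,347),.012),t5=((248,140),(196,358),.012),
c1=((362,100),(97,307),.025),c2=((483,157),(157,211),.025),c3=((434,190),(212,219),.025),c4=((314,122),(157,318),.025))
for k,(a,b,z) in P.items():
    print(k,np.round(onz(S,f(a),z)[:2],3),np.round(onz(D,g(b),z)[:2],3))
```

```text
pad [ 0.564 -0.282] [ 0.564 -0.271]
ring [0.426 0.13 ] [0.426 0.131]
jar [0.424 0.008] [0.42  0.012]
tape [ 0.417 -0.141] [ 0.42  -0.134]
shaker [ 0.398 -0.265] [ 0.395 -0.25 ]
mcap [0.422 0.333] [0.419 0.339]
mtail [0.372 0.211] [0.373 0.225]
glue [ 0.475 -0.456] [ 0.473 -0.439]
timer [0.492 0.421] [0.495 0.433]
pink [ 0.513 -0.159] [ 0.515 -0.153]
blue1 [ 0.341 -0.071] [ 0.324 -0.143]
blue2 [ 0.323 -0.151] [ 0.343 -0.066]
t1 [0.608 0.385] [0.497 0.396]
t2 [0.608 0.385] [0.611 0.41 ]
t3 [0.495 0.38 ] [0.497 0.396]
t4 [0.613 0.153] [0.613 0.168]
t5 [0.504 0.153] [0.501 0.162]
c1 [0.642 0.085] [0.64  0.118]
c2 [ 0.619 -0.1  ] [ 0.62  -0.079]
c3 [ 0.529 -0.09 ] [ 0.54  -0.078]
c4 [0.566 0.102] [0.561 0.12 ]
```

```bash
python3 -m handwheel '[[[0.0876,0.03,0.03,0,0],[0.0876,0.06,0.07,-0.01,0],[0.0876,0.09,0.11,-0.02,0],[0.0876,0.13,0.15,-0.02,0],[0.0876,0.155,0.18,-0.023,0],[0.0876,0.175,0.20,-0.023,0],[0.0876,0.175,0.20,-0.023,0],[0.0876,0.175,0.20,-0.023,0],[0.0876,0.175,0.20,-0.023,0]]]'
python3 - <<'E'
from h import *
s=arm.get_state();im=grab_frame("wrist");cv2.imwrite("pics/w1.png",im)
import json;json.dump({k:np.array(v).tolist() for k,v in s.items()},open("w1.json","w"))
crop(im,0,0,512,300,1,"w1g.png");print(s["eef_pos"],s["ee_rot"],s["t"])
o=cv2.imread("pics/w1.png")[:250];cv2.imwrite("pics/w1b.png",cv2.resize(o,None,fx=1.5,fy=1.5))
E
```

```text
t: 0.9
eef_pos: [0.499, 0.2009, 0.2493]
ee_rot: [3.141, -0.001, -3.139]
force: [-0.7, 0.4, -1.1]
width: 0.0877
[0.49898254 0.20090416 0.24932657] [ 3.14135024e+00 -9.05125933e-04 -3.13903432e+00] 0.9
```

View pics/w1b.png

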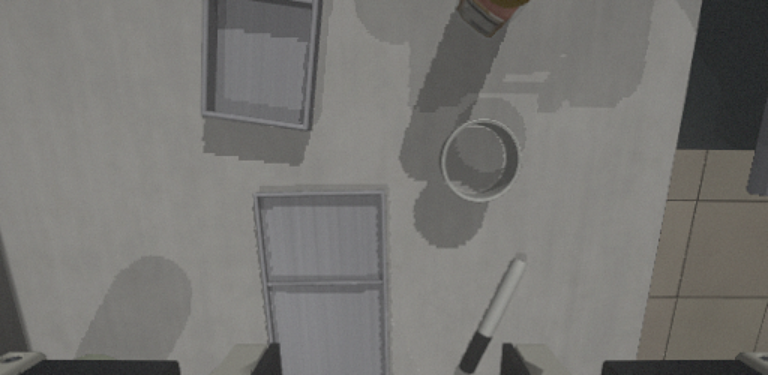

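Run:
```python
from h import *
import json
s=json.load(open("w1.json"));W=cam("wrist",s)
im=cv2.imread("pics/w1.png")
for n,p,z in [("ring",(480,159.5),.042),("mtail",(520,259),.008),("mcap",(468,371),.008),("mjoin",(484,335),.008),("tL",(255,193),.012),("tR",(385,190),.012),("dL",(268,284),.012),("dR",(383,283),.012),("cL",(202,115),.025),("cR",(311,129),.025)]:
    print(n,np.round(onz(W,(p[0]/1.5,p[1]/1.5),z),3))
```

```text
ring [0.428 0.128 0.042]
mtail [0.379 0.218 0.008]
mcap [0.421 0.335 0.008]
mjoin [0.407 0.296 0.008]
tL [0.619 0.158 0.012]
tR [0.505 0.155 0.012]
dL [0.615 0.242 0.012]
dR [0.507 0.241 0.012]
cL [0.653 0.094 0.025]
cR [0.565 0.105 0.025]
```

```bash
python3 -m handwheel '[[[0.0876,0.025,-0.025,0.02,0],[0.0876,0.05,-0.05,0.05,0],[0.0876,0.071,-0.073,0.08,0],[0.0876,0.071,-0.073,0.115,0],[0.0876,0.071,-0.073,0.15,0],[0.0876,0.071,-0.073,0.18,0],[0.0876,0.071,-0.073,0.205,0],[0.0876,0.071,-0.073,0.225,0],[0.0876,0.071,-0.073,0.237,0],[0.0876,0.071,-0.073,0.237,0],[0.0876,0.071,-0.073,0.237,0],[0.05,0.071,-0.073,0.237,0],[0.05,0.071,-0.073,0.237,0],[0.05,0.071,-0.073,0.237,0],[0.05,0.071,-0.073,0.237,0],[0.05,0.071,-0.073,0.237,0],[0.05,0.071,-0.073,0.237,0]]]' 12
```

```text
t: 2.37
eef_pos: [0.4286, 0.1274, 0.0129]
ee_rot: [3.141, -0.0, -3.14]
force: [-1.7, -0.4, 6.4]
width: 0.0631
```

```bash
python3 -m handwheel '[[[0.05,0,0,-0.01,0],[0.05,0,0,-0.03,0],[0.05,0,0,-0.06,0],[0.05,0,0,-0.09,0],[0.05,0,0,-0.12,0],[0.05,-0.01,-0.02,-0.145,0],[0.05,-0.025,-0.05,-0.16,0],[0.05,-0.04,-0.085,-0.17,0],[0.05,-0.057,-0.12,-0.17,0],[0.05,-0.075,-0.155,-0.17,0],[0.05,-0.09,-0.19,-0.17,0],[0.05,-0.105,-0.225,-0.17,0],[0.05,-0.12,-0.255,-0.17,0],[0.05,-0.13,-0.28,-0.17,0],[0.05,-0.136,-0.295,-0.17,0],[0.05,-0.136,-0.3,-0.17,0],[0.05,-0.136,-0.3,-0.17,0],[0.05,-0.136,-0.3,-0.17,0]]]'
cat > look.py <<'E'
from h import *
import json,sys
n=sys.argv[1];s=arm.get_state();im=grab_frame("wrist");cv2.imwrite(f"pics/{n}.png",im)
json.dump({k:np.array(v).tolist() for k,v in s.items()},open(n+".json","w"))
cv2.imwrite(f"pics/{n}b.png",cv2.resize(im,None,fx=1.5,fy=1.5)); print(np.round(s["eef_pos"],4),np.round(s["ee_rot"],3),s["width"],s["t"])
E
python3 look.py w2
```

```text
t: 3.87
eef_pos: [0.5646, -0.1722, 0.1824]
ee_rot: [3.141, -0.001, -3.141]
force: [-0.3, 0.8, -0.5]
width: 0.0633
[ 0.5646 -0.1722  0.1824] [ 3.141e+00 -1.000e-03 -3.141e+00] 0.06326665667934023 3.8667
```

View pics/w2b.png

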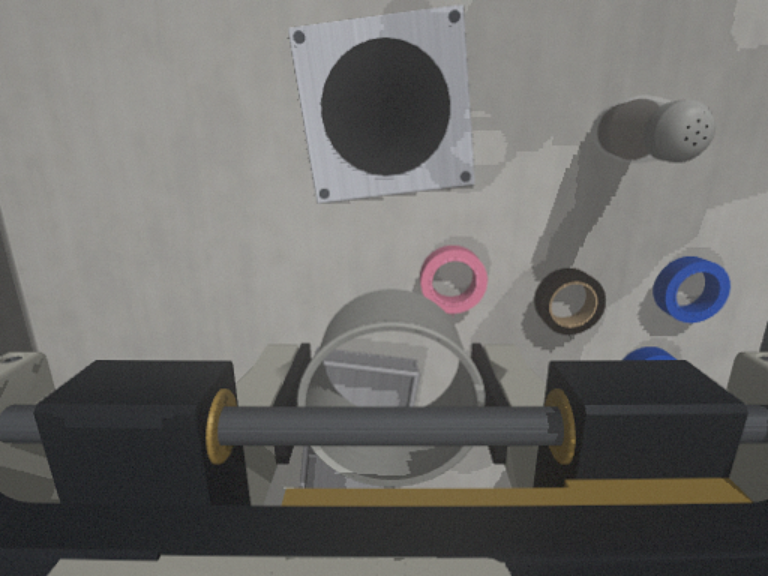

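Run:
```python
from h import *
import json
s=json.load(open("w2.json"));W=cam("wrist",s)
im=cv2.imread("pics/w2.png");m=((im.max(2)<75)).astype(np.uint8);m[125:]=0;m=cv2.morphologyEx(m,cv2.MORPH_OPEN,np.ones((5,5)))
c=max(cv2.findContours(m,0,1)[0],key=cv2.contourArea);e=cv2.fitEllipse(c);print(e)
print("pad",onz(W,e[0],.006))
for n,p,z in [("tape",(570,300.5),.019),("shk",(696,132),.09),("ring",(391,401),.2135)]:
    print(n,np.round(onz(W,(p[0]/1.5,p[1]/1.5),z),3))
```

```text
((256.7518005371094, 70.57302856445312), (84.32676696777344, 89.96717834472656), 179.23252868652344)
pad [ 0.56915436 -0.28228664  0.006     ]
tape [ 0.426 -0.141  0.019]
shk [ 0.4   -0.264  0.09 ]
ring [ 0.565 -0.176  0.214]
```

```bash
python3 -m handwheel '[[[0.05,-0.001,-0.02,0,0],[0.05,-0.003,-0.05,0.01,0],[0.05,-0.004,-0.08,0.03,0],[0.05,-0.004,-0.1,0.06,0],[0.05,-0.004,-0.107,0.09,0],[0.05,-0.004,-0.107,0.115,0],[0.05,-0.004,-0.107,0.135,0],[0.05,-0.004,-0.107,0.15,0],[0.05,-0.004,-0.107,0.158,0],[0.05,-0.004,-0.107,0.162,0],[0.05,-0.004,-0.107,0.162,0],[0.05,-0.004,-0.107,0.162,0],[0.05,-0.004,-0.107,0.162,0]]]'
```

```text
t: 5.0
eef_pos: [0.5698, -0.2785, 0.022]
ee_rot: [3.141, 0.002, -3.139]
force: [-0.1, -0.7, -0.8]
width: 0.0633
```

```bash
python3 -m handwheel '[[[0.05,0,0,0.002,0],[0.05,0,0,0.002,0],[0.066,0,0,0.002,0],[0.07,0,0,0.002,0],[0.0876,0,0,0.002,0],[0.0876,0,0,0.002,0],[0.0876,0,0,0.002,0],[0.0876,0,0,-0.01,0],[0.0876,0,0,-0.04,0],[0.0876,0,0,-0.08,0],[0.0876,0,0.03,-0.12,0],[0.0876,0.03,0.07,-0.16,0],[0.0876,0.06,0.11,-0.2,0],[0.0876,0.09,0.13,-0.22,0],[0.0876,0.10,0.13,-0.22,0],[0.0876,0.1,0.13,-0.22,0],[0.0876,0.1,0.13,-0.22,0]]]'
python3 look.py w3
```

```text
t: 6.42
eef_pos: [0.4681, -0.1476, 0.2462]
ee_rot: [3.141, 0.008, -3.137]
force: [-1.0, -0.5, 0.2]
width: 0.0878
[ 0.4681 -0.1476  0.2462] [ 3.141  0.008 -3.137] 0.0878258631421742 6.4167
```

View pics/w3b.png

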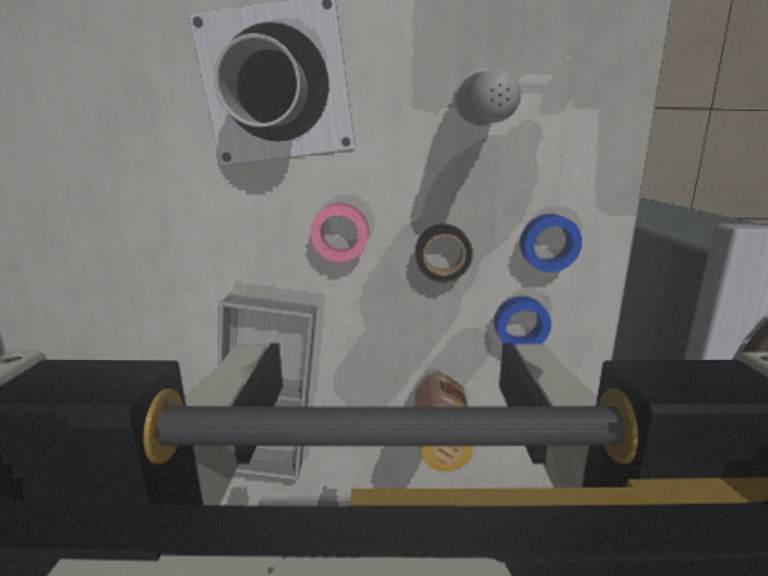

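```bash
cat > pts.py <<'E'
from h import *
import json,sys
n=sys.argv[1];W=cam("wrist",json.load(open(n+".json")))
for a in sys.argv[2:]:
    k,u,v,z=a.split(",");print(k,np.round(onz(W,(float(u)/1.5,float(v)/1.5),float(z)),4)[:2])
E
python3 pts.py w3 ring,262,80.5,.048 shk,499.5,94.5,.09 tape,443,250,.019 cL,219,302,.025 cR,317,306,.025 pink,339,232,.019
python3 - <<'E'
from h import *
import json
s=json.load(open("w3.json"));W=cam("wrist",s)
im=cv2.imread("pics/w3.png");m=((im.max(2)<75)).astype(np.uint8);
# project pad circle & ring foot
o=cv2.resize(im,None,fx=1.5,fy=1.5)
for r,z,c in((.046,.006,(0,0,255)),):
  for t in np.linspace(0,6.28,60):
    p=proj(W,[.5692+r*np.cos(t),-.2823+r*np.sin(t),z])*1.5
    cv2.circle(o,(int(p[0]),int(p[1])),1,c,-1)
cv2.imwrite("pics/w3p.png",cv2.resize(o[0:200,150:400],None,fx=3,fy=3))
E
```

```text
ring [ 0.5664 -0.277 ]
shk [ 0.3991 -0.2635]
tape [ 0.424 -0.142]
cL [ 0.6282 -0.0934]
cR [ 0.5379 -0.0902]
pink [ 0.5163 -0.1577]
```

View pics/w3p.png

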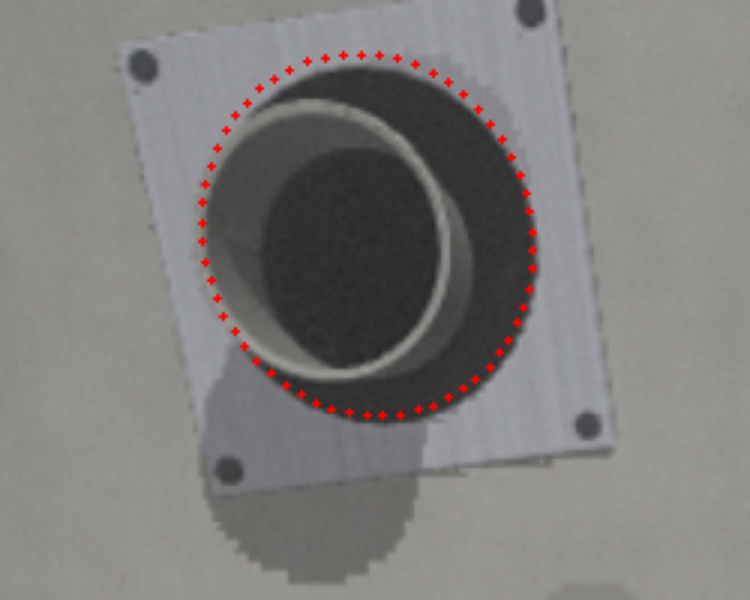

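```bash
python3 -m handwheel '[[[0.0876,0.02,-0.035,0,0],[0.0876,0.045,-0.07,0,0],[0.0876,0.065,-0.1,0.02,0],[0.0876,0.0695,-0.116,0.05,0],[0.0876,0.0695,-0.116,0.08,0],[0.0876,0.0695,-0.116,0.11,0],[0.0876,0.0695,-0.116,0.14,0],[0.0876,0.0695,-0.116,0.17,0],[0.0876,0.0695,-0.116,0.195,0],[0.0876,0.0695,-0.116,0.208,0],[0.0876,0.0695,-0.116,0.208,0],[0.0876,0.0695,-0.116,0.208,0],[0.03,0.0695,-0.116,0.208,0],[0.03,0.0695,-0.116,0.208,0],[0.03,0.0695,-0.116,0.208,0],[0.03,0.0695,-0.116,0.208,0],[0.03,0.0695,-0.116,0.208,0],[0.03,0.0695,-0.116,0.208,0],[0.03,0.0695,-0.116,0.208,0]]]' 20
```

```text
t: 8.05
eef_pos: [0.4014, -0.2643, 0.0364]
ee_rot: [3.141, 0.007, -3.137]
force: [0.4, -0.2, 0.1]
width: 0.0463
```

```bash
python3 -m handwheel '[[[0.03,0,0,0,0],[0.03,0,0,0,0],[0.03,0,0,0,0]]]'
```

```text
t: 8.3
eef_pos: [0.401, -0.2642, 0.0364]
ee_rot: [3.141, 0.007, -3.137]
force: [-1.9, 0.5, 2.7]
width: 0.0385
```

```bash
python3 -m handwheel '[[[0.03,0,0,0,0],[0.03,0,0,0,0]]]'
python3 - <<'E'
from h import *
a=grab_frame("scene");b=grab_frame("side");w=grab_frame("wrist")
crop(a,270,170,400,270,4,"a1.png");cv2.imwrite("pics/w4.png",w);crop(b,220,90,350,200,4,"b1.png")
E
```

```text
t: 8.47
eef_pos: [0.4009, -0.2642, 0.0364]
ee_rot: [3.141, 0.006, -3.137]
force: [-1.6, -0.1, 1.7]
width: 0.0387
```

View pics/a1.png

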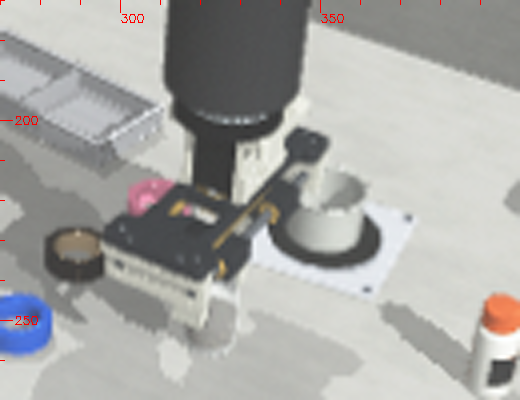

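View pics/w4.png

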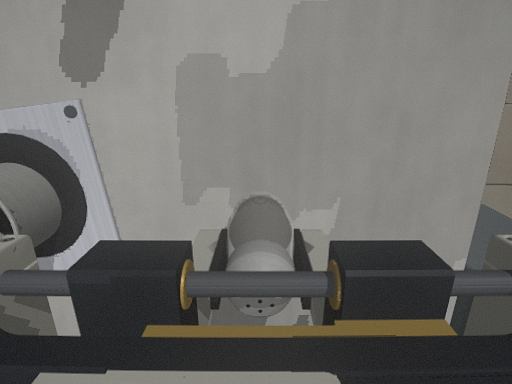

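View pics/b1.png

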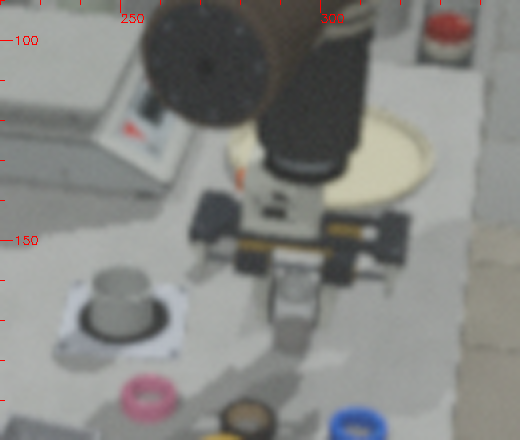

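```bash
python3 -m handwheel '[[[0.03,0,0,-0.005,0],[0.03,0,0,-0.02,0],[0.03,0,0,-0.045,0],[0.03,0,0,-0.075,0],[0.03,0,0,-0.105,0],[0.03,0,0,-0.135,0],[0.03,-0.01,0.01,-0.15,0],[0.03,-0.03,0.035,-0.155,0],[0.03,-0.05,0.06,-0.155,0],[0.03,-0.07,0.085,-0.155,0],[0.03,-0.09,0.11,-0.155,0],[0.03,-0.11,0.135,-0.155,0],[0.03,-0.135,0.16,-0.155,0],[0.03,-0.16,0.185,-0.155,0],[0.03,-0.178,0.21,-0.155,0],[0.03,-0.189,0.222,-0.155,0],[0.03,-0.189,0.222,-0.155,0],[0.03,-0.189,0.222,-0.155,0]]]'
python3 look.py w5;  python3 - <<'E'
from h import *
b=grab_frame("side");crop(b,130,90,330,250,4,"b2.png")
E
```

```text
t: 10.12
eef_pos: [0.588, -0.041, 0.1923]
ee_rot: [3.141, 0.005, -3.136]
force: [-1.2, -0.5, -1.3]
width: 0.0387
[ 0.588  -0.041   0.1923] [ 3.141  0.005 -3.136] 0.038707255561740976 10.1167
```

View pics/w5b.png

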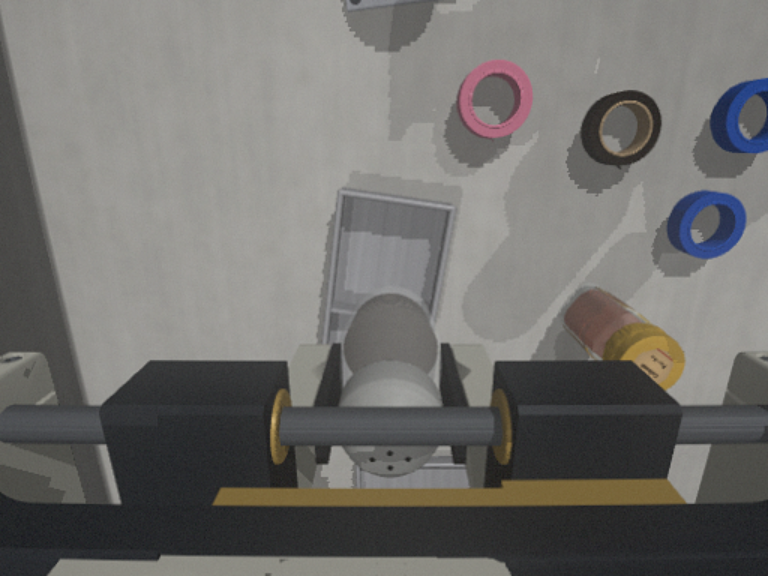

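View pics/b2.png

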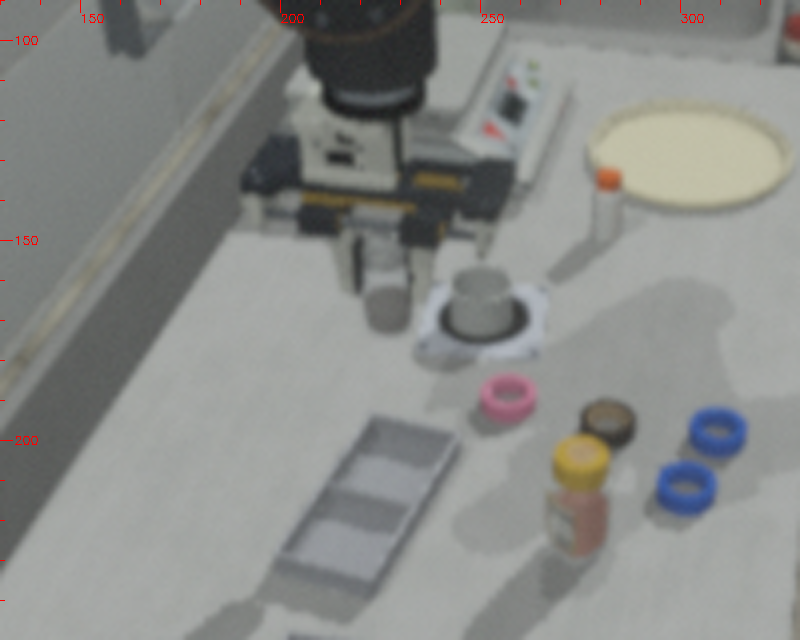

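```bash
python3 pts.py w5 cL,341,190,.025 cR,454,207,.025 div,333,306,.025 divR,437,328,.025 jar,655,364,.1 tape,622,127,.019 foot,391,330,.156 domeup,390,457,.246
```

```text
cL [ 0.6258 -0.0934]
cR [ 0.5435 -0.0816]
div [ 0.6347 -0.0038]
divR [0.5523 0.0143]
jar [0.4212 0.006 ]
tape [ 0.426  -0.1383]
foot [ 0.5888 -0.0409]
domeup [ 0.5887 -0.0409]
```

```bash
python3 -m handwheel '[[[0.03,-0.001,0,0.015,0],[0.03,-0.001,0,0.045,0],[0.03,-0.001,0,0.08,0],[0.03,-0.001,0,0.11,0],[0.03,-0.001,0,0.13,0],[0.03,-0.001,0,0.143,0],[0.03,-0.001,0,0.149,0],[0.03,-0.001,0,0.152,0],[0.03,-0.001,0,0.152,0],[0.03,-0.001,0,0.152,0],[0.03,-0.001,0,0.152,0]]]'
```

```text
t: 11.13
eef_pos: [0.5899, -0.042, 0.042]
ee_rot: [3.141, 0.008, -3.138]
force: [0.0, 0.7, -1.0]
width: 0.0386
```

```bash
python3 -m handwheel '[[[0.03,0,0,0.0022,0],[0.03,0,0,0.0022,0],[0.045,0,0,0.0022,0],[0.05,0,0,0.0022,0],[0.06,0,0,0.0022,0],[0.0876,0,0,0.0022,0],[0.0876,0,0,0.0022,0],[0.0876,0,0,0.0022,0],[0.0876,0,0,-0.02,0],[0.0876,0,0,-0.055,0],[0.0876,0,0,-0.095,0],[0.0876,0,0,-0.13,0],[0.0876,0.01,0.025,-0.16,0],[0.0876,0.03,0.05,-0.185,0],[0.0876,0.05,0.08,-0.2,0],[0.0876,0.07,0.11,-0.2,0],[0.0876,0.08,0.13,-0.2,0],[0.0876,0.08,0.13,-0.2,0],[0.0876,0.08,0.13,-0.2,0]]]'
python3 look.py w6
```

```text
t: 12.72
eef_pos: [0.5074, 0.0885, 0.242]
ee_rot: [3.14, 0.009, -3.135]
force: [0.5, 0.3, 0.1]
width: 0.0884
[0.5074 0.0885 0.242 ] [ 3.14   0.009 -3.135] 0.08838783250901266 12.7167
```

View pics/w6b.png

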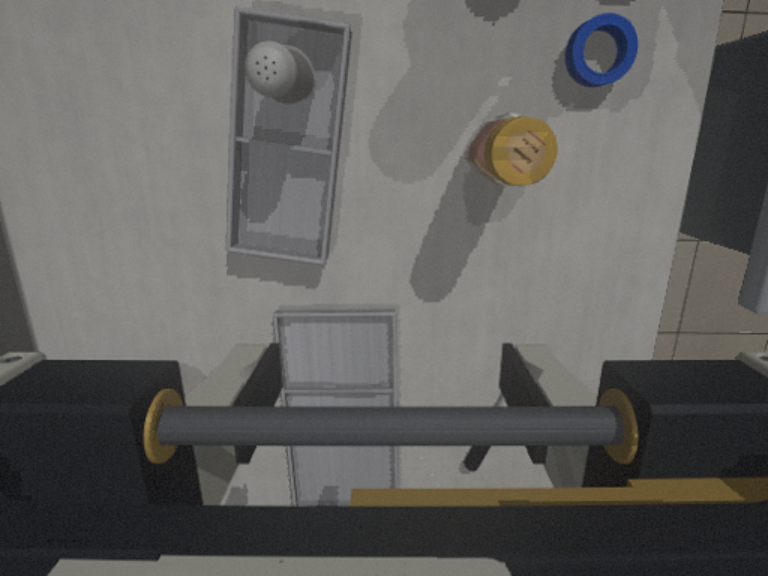

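```bash
python3 pts.py w6 jar,523,151,.1 c1,235,9,.025 c2,350,24,.025 c3,325,263,.025 c4,228,250,.025 shk,266,67,.093 d1,237,139,.025 d2,334,151,.025 tL,275,312,.012 tR,396,311,.012 dL,286,390,.012 dR,393,390,.012
python3 - <<'E'
from h import *
import json
W=cam("wrist",json.load(open("w6.json")));im=cv2.imread("pics/w6.png");h=cv2.cvtColor(im,cv2.COLOR_BGR2HSV)
m=cv2.inRange(h,(15,140,110),(32,255,255));m[180:]=0
c=max(cv2.findContours(m,0,1)[0],key=cv2.contourArea);e=cv2.minEnclosingCircle(c);print(e,onz(W,e[0],.096))
E
```

```text
jar [0.4239 0.0079]
c1 [ 0.6279 -0.0924]
c2 [ 0.5417 -0.0821]
c3 [0.5676 0.1044]
c4 [0.6522 0.0933]
shk [ 0.5893 -0.0422]
d1 [0.6352 0.0009]
d2 [0.5566 0.01  ]
tL [0.6189 0.1561]
tR [0.5047 0.154 ]
dL [0.6143 0.2401]
dR [0.5068 0.2387]
((349.64691162109375, 98.523193359375), 21.37298583984375) [0.42200393 0.00592746 0.096     ]
```

```bash
python3 -m handwheel '[[[0.0876,0.03,-0.03,0,0],[0.0876,0.06,-0.06,0.005,0],[0.0876,0.08,-0.077,0.02,0],[0.0876,0.0845,-0.0815,0.05,0],[0.0876,0.0845,-0.0815,0.085,0],[0.0876,0.0845,-0.0815,0.12,0],[0.0876,0.0845,-0.0815,0.15,0],[0.0876,0.0845,-0.0815,0.178,0],[0.0876,0.0845,-0.0815,0.192,0],[0.0876,0.0845,-0.0815,0.192,0],[0.0876,0.0845,-0.0815,0.192,0],[0.03,0.0845,-0.0815,0.192,0],[0.03,0.0845,-0.0815,0.192,0],[0.03,0.0845,-0.0815,0.192,0],[0.03,0.0845,-0.0815,0.192,0],[0.03,0.0845,-0.0815,0.192,0],[0.03,0.0845,-0.0815,0.192,0],[0.03,0.0845,-0.0815,0.192,0],[0.03,0.0845,-0.0815,0.192,0],[0.03,0.0845,-0.0815,0.192,0]]]' 20
```

```text
t: 14.43
eef_pos: [0.425, 0.006, 0.049]
ee_rot: [3.141, 0.008, -3.136]
force: [-3.3, 0.2, 6.5]
width: 0.0506
```

```bash
python3 -m handwheel '[[[0.03,0,0,0,0],[0.03,0,0,0,0],[0.03,0,0,0,0],[0.03,0,0,0,0]]]'; python3 look.py w7
```

```text
t: 14.77
eef_pos: [0.425, 0.006, 0.0491]
ee_rot: [3.141, 0.008, -3.136]
force: [-1.9, -0.2, 4.3]
width: 0.0507
[0.425  0.006  0.0491] [ 3.141  0.008 -3.136] 0.05070765248510158 14.7667
```

View pics/w7b.png

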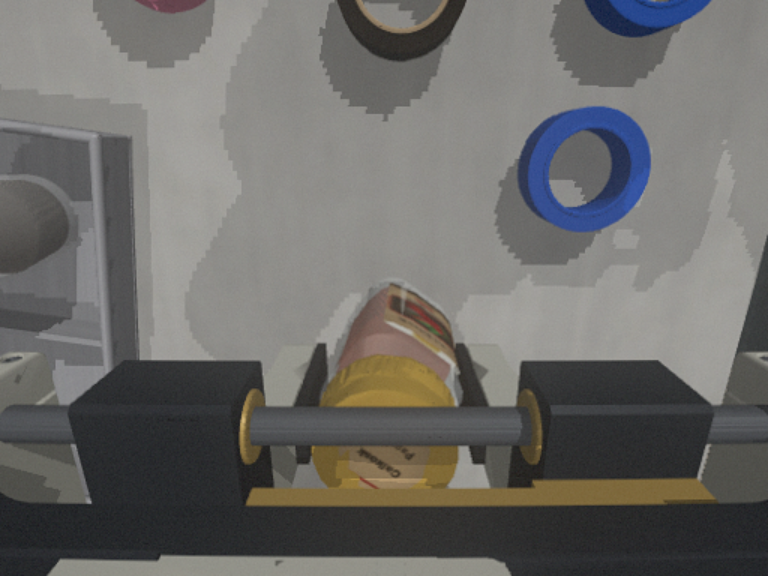

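```bash
python3 -m handwheel '[[[0.03,0,0,-0.003,0],[0.03,0,0,-0.01,0],[0.03,0,0,-0.02,0],[0.03,0,0,-0.02,0],[0.03,0,0,-0.02,0]]]'; python3 look.py w8;  python3 - <<'E'
from h import *
b=grab_frame("side");crop(b,200,150,330,270,5,"b3.png")
E
```

```text
t: 15.23
eef_pos: [0.4254, 0.0063, 0.0696]
ee_rot: [3.14, 0.01, -3.136]
force: [0.6, -0.7, -1.8]
width: 0.0504
[0.4254 0.0063 0.0696] [ 3.14   0.01  -3.136] 0.05038578802551202 15.2333
```

View pics/b3.png

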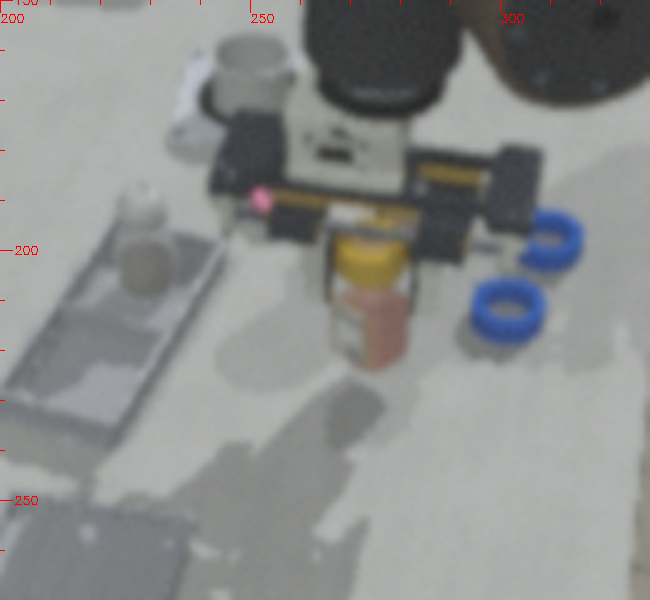

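View pics/w8b.png

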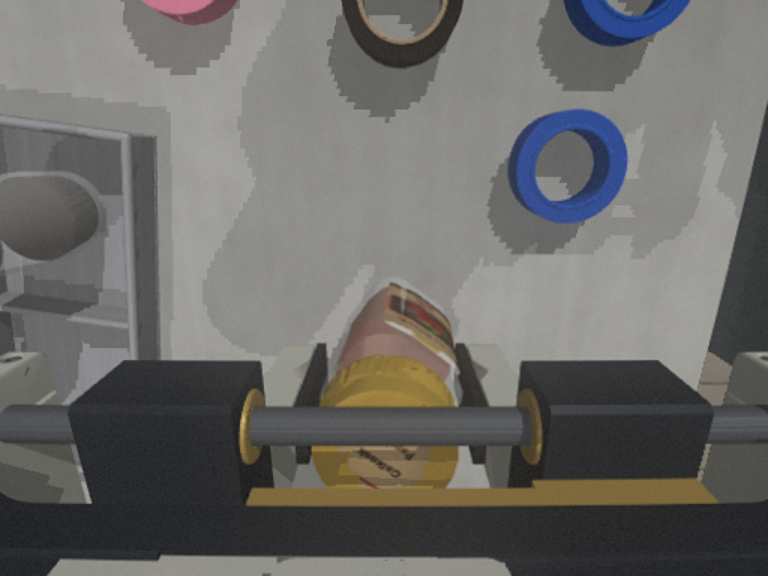

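```bash
python3 -m handwheel '[[[0.03,0,0,-0.02,0],[0.03,0,0,-0.05,0],[0.03,0,0,-0.08,0],[0.03,0,0,-0.105,0],[0.03,-0.01,0.003,-0.12,0],[0.03,-0.03,0.008,-0.125,0],[0.03,-0.06,0.016,-0.125,0],[0.03,-0.09,0.024,-0.125,0],[0.03,-0.12,0.032,-0.125,0],[0.03,-0.15,0.04,-0.125,0],[0.03,-0.168,0.0445,-0.125,0],[0.03,-0.178,0.0455,-0.125,0],[0.03,-0.178,0.0455,-0.12,0],[0.03,-0.178,0.0455,-0.1,0],[0.03,-0.178,0.0455,-0.07,0],[0.03,-0.178,0.0455,-0.04,0],[0.03,-0.178,0.0455,-0.01,0],[0.03,-0.178,0.0455,0.005,0],[0.03,-0.178,0.0455,0.01,0],[0.03,-0.178,0.0455,0.01,0]]]'
```

```text
t: 17.0
eef_pos: [0.6009, 0.0519, 0.059]
ee_rot: [-3.142, 0.005, -3.136]
force: [0.3, 0.1, -1.3]
width: 0.0505
```

```bash
python3 -m handwheel '[[[0.03,0,0,0.004,0],[0.03,0,0,0.0065,0],[0.03,0,0,0.0065,0],[0.055,0,0,0.0065,0],[0.06,0,0,0.0065,0],[0.0876,0,0,0.0065,0],[0.0876,0,0,0.0065,0],[0.0876,0,0,0.0065,0],[0.0876,0,0,-0.02,0],[0.0876,0,0,-0.06,0],[0.0876,0,0,-0.1,0],[0.0876,0,0.01,-0.14,0],[0.0876,0.02,0.04,-0.165,0],[0.0876,0.04,0.075,-0.185,0],[0.0876,0.06,0.11,-0.19,0],[0.0876,0.08,0.145,-0.19,0],[0.0876,0.1,0.18,-0.19,0],[0.0876,0.12,0.215,-0.19,0],[0.0876,0.13,0.24,-0.19,0],[0.0876,0.13,0.26,-0.19,0]]]'
python3 -m handwheel '[[[0.0876,0.02,0.03,0,0],[0.0876,0.02,0.05,0,0],[0.0876,0.02,0.05,0,0],[0.0876,0.02,0.05,0,0]]]'
python3 look.py w9
```

```text
t: 18.67
eef_pos: [0.4666, 0.3133, 0.2491]
ee_rot: [3.14, 0.005, -3.134]
force: [0.8, -0.8, 0.2]
width: 0.0877
t: 19.0
eef_pos: [0.4463, 0.3641, 0.2486]
ee_rot: [3.141, 0.005, -3.133]
force: [-0.3, 0.1, -0.2]
width: 0.0877
[0.4463 0.3641 0.2486] [ 3.141  0.005 -3.133] 0.08769342424750842 19.0
```

View pics/w9b.png

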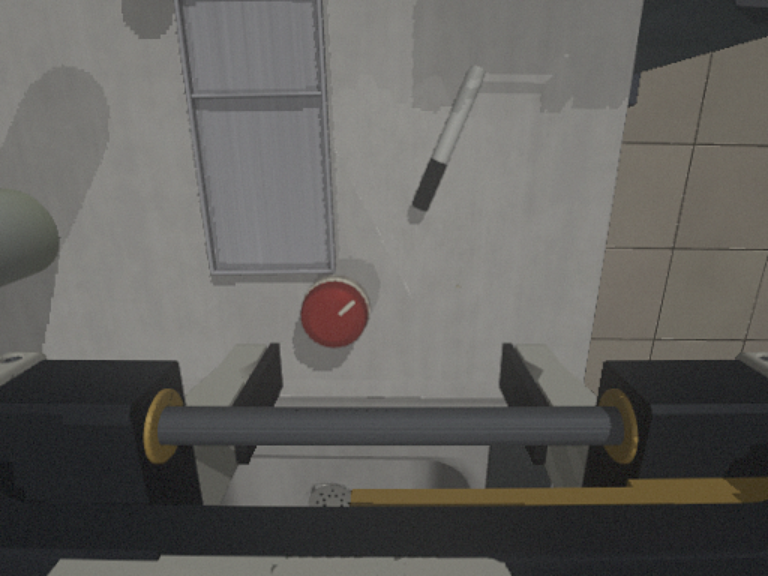

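```bash
python3 pts.py w9 mtail,478,67,.01 mcap,420,209,.01 t1,211,275,.012 t2,335,270,.012 dL,192,96,.012 dR,322,94,.012 timer,335,313,.046
python3 - <<'E'
from h import *
a=grab_frame("scene");b=grab_frame("side")
crop(a,160,145,340,265,4,"a2.png");
E
```

```text
mtail [0.3781 0.2188]
mcap [0.4222 0.3349]
t1 [0.6161 0.3977]
t2 [0.4996 0.3917]
dL [0.6146 0.2423]
dR [0.506  0.2406]
timer [0.4962 0.4211]
```

View pics/a2.png

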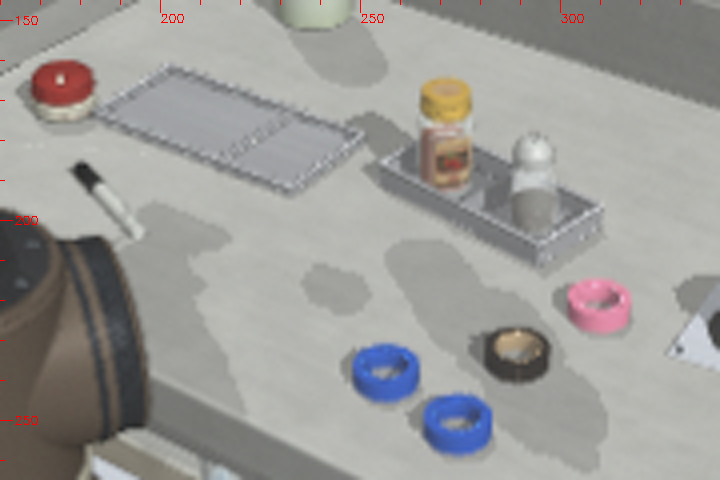

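```bash
python3 -m handwheel '[[[0.05,0.015,-0.03,0.01,6],[0.05,0.03,-0.06,0.04,12],[0.05,0.047,-0.0867,0.075,18],[0.05,0.047,-0.0867,0.11,21],[0.05,0.047,-0.0867,0.145,21],[0.05,0.047,-0.0867,0.18,21],[0.05,0.047,-0.0867,0.205,21],[0.05,0.047,-0.0867,0.225,21],[0.05,0.047,-0.0867,0.235,21],[0.05,0.047,-0.0867,0.235,21],[0.05,0.047,-0.0867,0.235,21]]]' 15
```

```text
t: 20.07
eef_pos: [0.4018, 0.2748, 0.0135]
ee_rot: [3.14, 0.004, 2.781]
force: [-0.3, -0.9, -0.1]
width: 0.0498
```

```bash
python3 -m handwheel '[[[0.05,0.002,0.001,0.005,0],[0.05,0.002,0.001,0.0095,0],[0.05,0.002,0.001,0.0095,0],[0.05,0.002,0.001,0.0095,0],[0.005,0.002,0.001,0.0095,0],[0.005,0.002,0.001,0.0095,0],[0.005,0.002,0.001,0.0095,0],[0.005,0.002,0.001,0.0095,0],[0.005,0.002,0.001,0.0095,0],[0.005,0.002,0.001,0.0095,0]]]' 15
```

```text
t: 20.9
eef_pos: [0.4003, 0.2765, 0.004]
ee_rot: [3.14, 0.004, 2.781]
force: [0.5, 1.0, 0.4]
width: 0.0157
```

```bash
python3 -m handwheel '[[[0.005,0.002,0.001,0,0],[0.005,0.002,0.001,0,0]]]';python3 look.py w10
```

```text
t: 21.07
eef_pos: [0.3987, 0.2783, 0.0041]
ee_rot: [3.14, 0.004, 2.781]
force: [-0.1, -0.9, -0.5]
width: 0.0145
[0.3987 0.2783 0.0041] [3.14  0.004 2.781] 0.014497946530816269 21.0667
```

View pics/w10b.png

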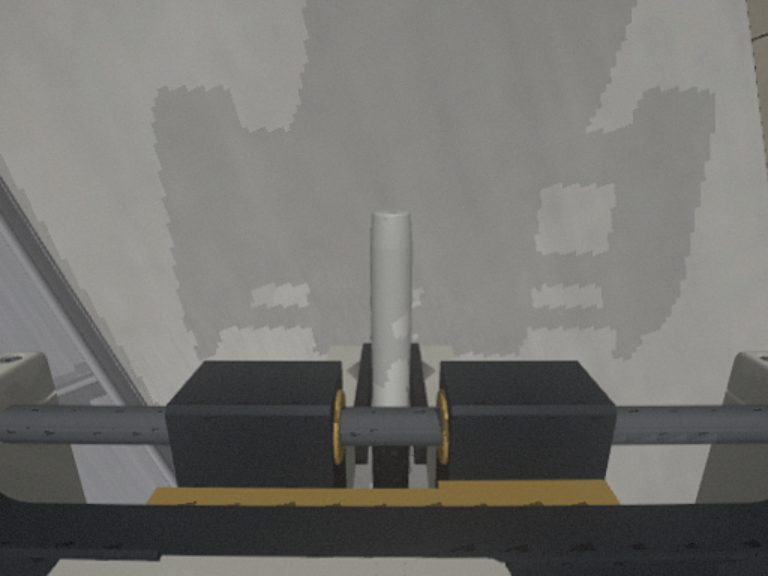

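```bash
python3 pts.py w10 tail,391,213,.008
python3 - <<'E'
from h import *
s=arm.get_state();R=Ro.from_euler("xyz",s["ee_rot"]).as_matrix()
print(R.T@(np.array([.559,.317,.10])-s["eef_pos"]))
E
```

```text
tail [0.3778 0.2207]
[-0.13680613  0.09293264 -0.0951703 ]
```

```bash
python3 -m handwheel '[[[0.005,0,0,-0.01,0],[0.005,0,0,-0.035,0],[0.005,0,0,-0.065,0],[0.005,-0.01,0.007,-0.09,0],[0.005,-0.03,0.02,-0.1,-4],[0.005,-0.055,0.037,-0.1,-8],[0.005,-0.08,0.054,-0.1,-13],[0.005,-0.105,0.071,-0.1,-18],[0.005,-0.125,0.085,-0.1,-21.5],[0.005,-0.137,0.093,-0.1,-21.5],[0.005,-0.137,0.093,-0.095,-21.5],[0.005,-0.137,0.093,-0.08,-21.5],[0.005,-0.137,0.093,-0.055,-21.5],[0.005,-0.137,0.093,-0.035,-21.5],[0.005,-0.137,0.093,-0.02,-21.5],[0.005,-0.137,0.093,-0.01,-21.5],[0.005,-0.137,0.093,-0.01,-21.5],[0.005,-0.137,0.093,-0.01,-21.5]]]'
python3 look.py w11
```

```text
t: 22.62
eef_pos: [0.5593, 0.3168, 0.0147]
ee_rot: [-3.141, 0.004, -3.127]
force: [-1.0, 0.4, -0.1]
width: 0.0145
[0.5593 0.3168 0.0147] [-3.141  0.004 -3.127] 0.014502151245949117 22.6167
```

View pics/w11b.png

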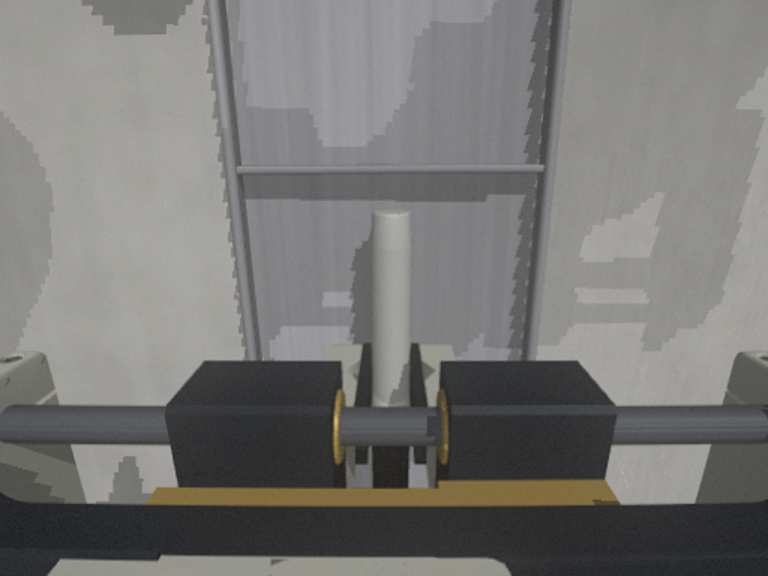

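```bash
python3 -m handwheel '[[[0.005,0,0,0.004,0],[0.005,0,0,0.007,0],[0.005,0,0,0.0075,0],[0.005,0,0,0.0075,0],[0.02,0,0,0.0075,0],[0.035,0,0,0.0075,0],[0.035,0,0,0.0075,0],[0.035,0,0,0.0075,0],[0.035,0,0,-0.01,0],[0.035,0,0,-0.04,0],[0.04,0,0,-0.08,0],[0.05,0,-0.01,-0.12,0],[0.06,0.01,-0.04,-0.16,0],[0.07,0.03,-0.07,-0.19,0],[0.07,0.04,-0.08,-0.2,0],[0.07,0.04,-0.08,-0.2,0]]]'
python3 - <<'E'
from h import *
a=grab_frame("scene")
crop(a,160,145,340,265,4,"a3.png");
E
```

```text
t: 24.0
eef_pos: [0.5196, 0.2347, 0.221]
ee_rot: [3.137, 0.011, -3.127]
force: [0.2, 0.8, -0.2]
width: 0.0669
```

View pics/a3.png

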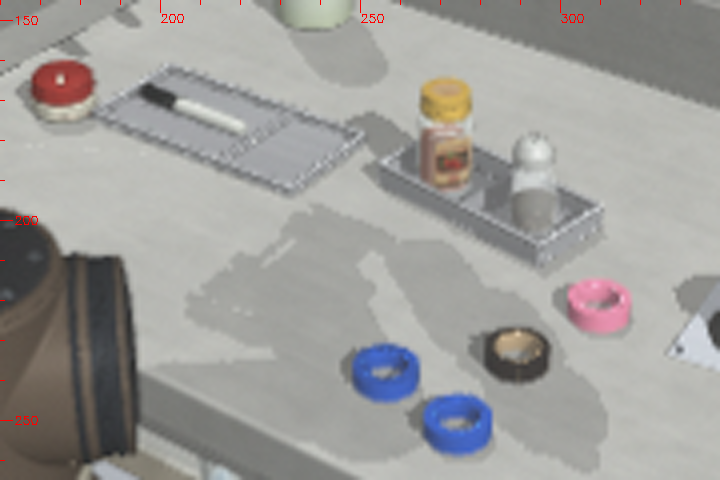

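```bash
python3 -m handwheel '[[[0.068,0.01,-0.03,0,0],[0.068,0.02,-0.065,0,0.8],[0.068,0.033,-0.1,0,0.8],[0.068,0.046,-0.135,0.01,0.8],[0.068,0.059,-0.17,0.02,0.8],[0.068,0.071,-0.205,0.03,0.8],[0.068,0.083,-0.24,0.04,0.8],[0.068,0.093,-0.27,0.05,0.8],[0.068,0.098,-0.29,0.06,0.8],[0.068,0.098,-0.293,0.065,0.8],[0.068,0.098,-0.293,0.065,0.8]]]' 20
python3 look.py w12
```

```text
t: 24.97
eef_pos: [0.426, -0.0592, 0.1502]
ee_rot: [3.138, 0.007, 3.14]
force: [0.3, 0.6, -0.3]
width: 0.0678
[ 0.426  -0.0592  0.1502] [3.138 0.007 3.14 ] 0.0678257855081277 24.9667
```

View pics/w12b.png

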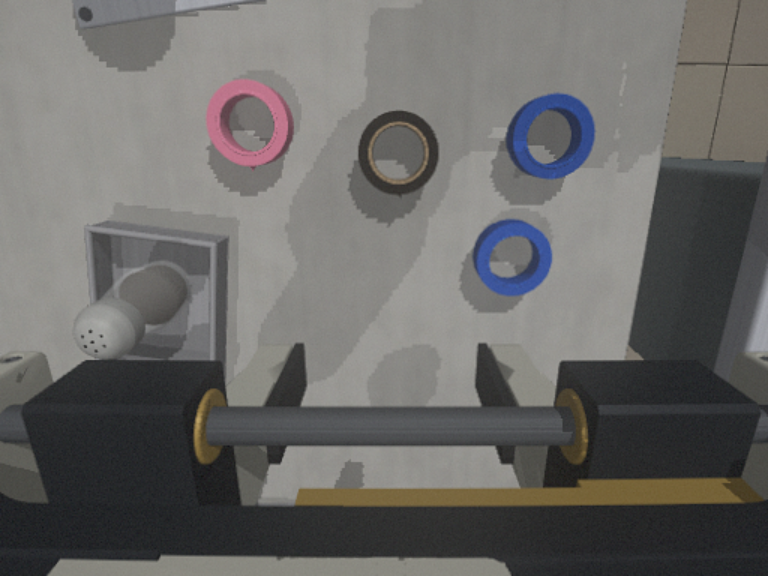

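```bash
python3 pts.py w12 tape,398.5,151,.019 pink,249,122,.019 blue,551,135,.019
```

```text
tape [ 0.4225 -0.1391]
pink [ 0.5149 -0.1567]
blue [ 0.328  -0.1486]
```

```bash
python3 -m handwheel '[[[0.068,0.002,-0.03,0,0],[0.068,0.002,-0.06,0.01,0],[0.068,0.002,-0.081,0.03,0],[0.068,0.002,-0.081,0.06,0],[0.068,0.002,-0.081,0.09,0],[0.068,0.002,-0.081,0.115,0],[0.068,0.002,-0.081,0.13,0],[0.068,0.002,-0.081,0.138,0],[0.068,0.002,-0.081,0.139,0],[0.068,0.002,-0.081,0.139,0],[0.068,0.002,-0.081,0.139,0],[0.04,0.002,-0.081,0.139,0],[0.04,0.002,-0.081,0.139,0],[0.04,0.002,-0.081,0.139,0],[0.04,0.002,-0.081,0.139,0],[0.04,0.002,-0.081,0.139,0],[0.04,0.002,-0.081,0.139,0],[0.04,0.002,-0.081,0.139,0]]]' 20
```

```text
t: 26.52
eef_pos: [0.4259, -0.139, 0.0122]
ee_rot: [3.138, 0.009, 3.141]
force: [-3.0, 1.1, 8.4]
width: 0.0492
```

```bash
python3 -m handwheel '[[[0.04,0,0,-0.005,0],[0.04,0,0,-0.025,0],[0.04,0,0,-0.055,0],[0.04,0,0,-0.09,0],[0.04,0,0,-0.12,0],[0.04,-0.005,0.01,-0.145,0],[0.04,-0.018,0.04,-0.15,0],[0.04,-0.03,0.075,-0.15,0],[0.04,-0.044,0.11,-0.15,0],[0.04,-0.058,0.145,-0.15,0],[0.04,-0.072,0.18,-0.15,0],[0.04,-0.086,0.215,-0.15,0],[0.04,-0.1,0.25,-0.15,0],[0.04,-0.115,0.285,-0.15,0],[0.04,-0.128,0.315,-0.15,0],[0.04,-0.136,0.335,-0.15,0],[0.04,-0.136,0.3375,-0.15,0],[0.04,-0.136,0.3375,-0.15,0]]]'
python3 look.py w13;  python3 - <<'E'
from h import *
b=grab_frame("side");crop(b,160,150,320,300,4,"b4.png")
E
```

```text
t: 28.02
eef_pos: [0.5609, 0.1988, 0.1643]
ee_rot: [3.138, 0.008, -3.141]
force: [0.3, 0.3, -0.8]
width: 0.0491
[0.5609 0.1988 0.1643] [ 3.138  0.008 -3.141] 0.04908305537799259 28.0167
```

View pics/w13b.png

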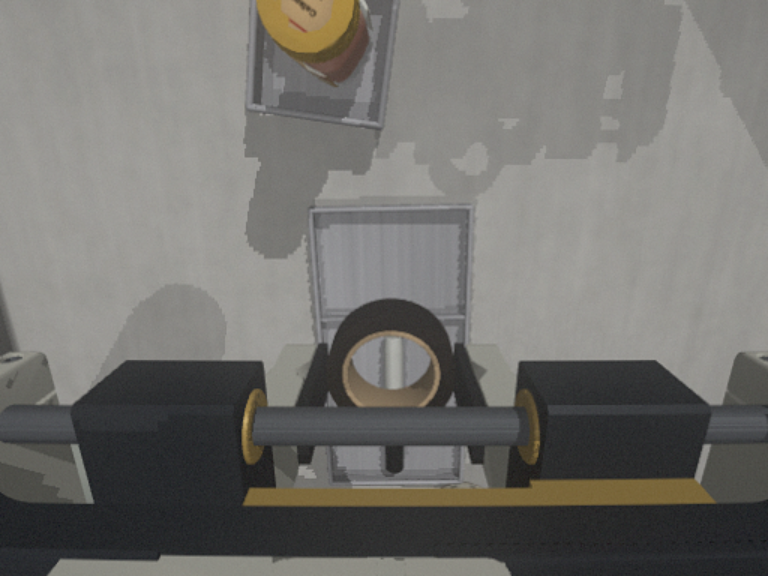

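View pics/b4.png

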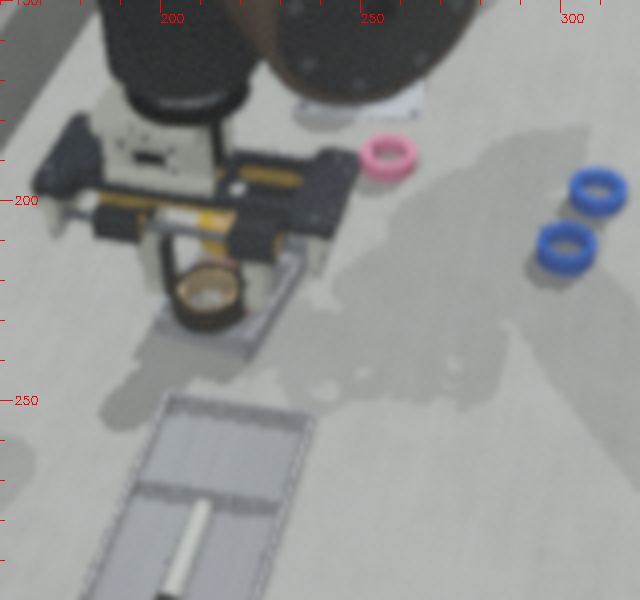

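```bash
python3 pts.py w13 tL,310,208,.012 tR,473,205,.012; python3 -m handwheel '[[[0.04,-0.001,0,0.015,0],[0.04,-0.001,0,0.045,0],[0.04,-0.001,0,0.08,0],[0.04,-0.001,0,0.11,0],[0.04,-0.001,0,0.13,0],[0.04,-0.001,0,0.14,0],[0.04,-0.001,0,0.145,0],[0.04,-0.001,0,0.147,0],[0.04,-0.001,0,0.147,0],[0.04,-0.001,0,0.147,0]]]'
```

```text
tL [0.6193 0.1575]
tR [0.5055 0.1553]
t: 28.95
eef_pos: [0.5634, 0.1981, 0.0191]
ee_rot: [3.137, 0.01, 3.141]
force: [0.9, -0.4, -1.4]
width: 0.0497
```

```bash
python3 -m handwheel '[[[0.04,0,0,0.002,0],[0.04,0,0,0.0035,0],[0.04,0,0,0.0035,0],[0.055,0,0,0.0035,0],[0.066,0,0,0.0035,0],[0.066,0,0,0.0035,0],[0.066,0,0,0.0035,0],[0.066,0,0,-0.01,0],[0.066,0,0,-0.04,0],[0.066,0,0.01,-0.08,0],[0.066,0,0.04,-0.12,0],[0.066,0,0.08,-0.16,0],[0.066,0,0.12,-0.19,0],[0.066,0,0.15,-0.21,0],[0.066,0,0.16,-0.22,0],[0.066,0,0.16,-0.22,0]]]'
python3 look.py w14;  python3 - <<'E'
from h import *
b=grab_frame("side");crop(b,160,110,350,350,3,"b5.png");a=grab_frame("scene");crop(a,150,145,410,285,3,"a5.png")
E
```

```text
t: 30.28
eef_pos: [0.5631, 0.363, 0.2454]
ee_rot: [3.132, 0.017, -3.139]
force: [0.3, -0.2, 0.8]
width: 0.066
[0.5631 0.363  0.2454] [ 3.132  0.017 -3.139] 0.06599021084817845 30.2833
```

View pics/w14b.png

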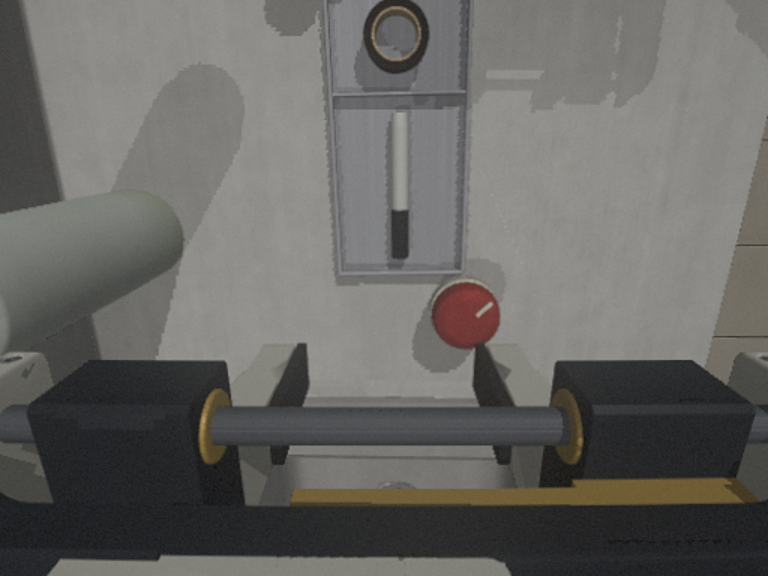

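View pics/a5.png

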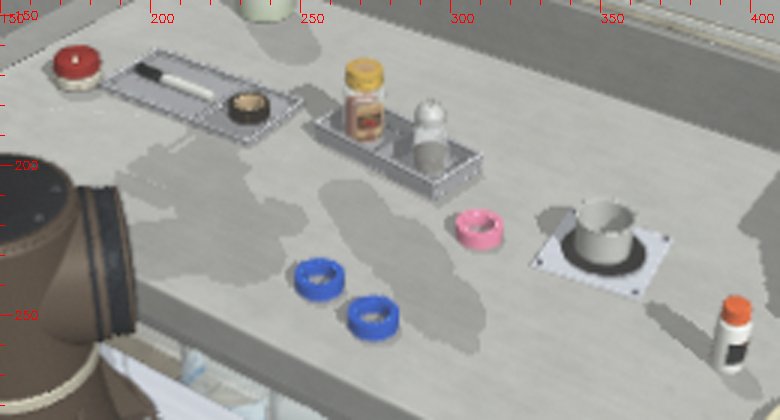

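Run:
```python
from h import *
a=grab_frame("side");crop(a,215,140,290,200,8,"b6.png")
a=grab_frame("scene");crop(a,320,200,385,250,8,"a6.png")
print(arm.get_state()["t"])
```

```text
30.5333
```

View pics/b6.png

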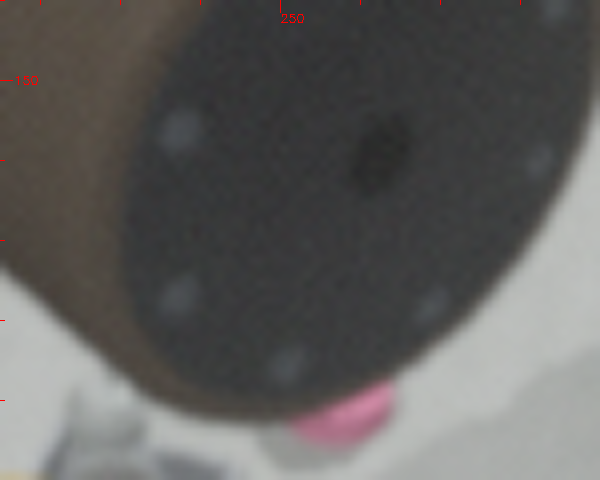

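View pics/a6.png

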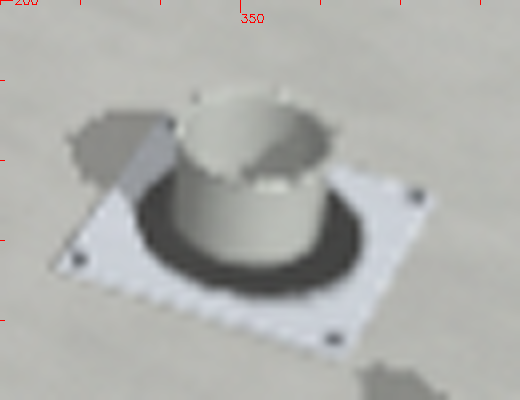

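```bash
python3 -c "
from station import arm
print(arm.job_done())"
```

```text
the job is handed in; nothing more can be done
None
```

All five things are in their holders and the job is handed in at about 30.5 s of the 120 s, with no verdict reported. I worked in the order asked: pastry ring, salt shaker, spice jar, marker, roll of tape.

- **Ring stand:** the pastry ring stands wholly on the rubber pad, a few millimetres off centre, with an estimated 8 mm or so to spare on its tightest side.
- **Caddy:** the shaker and the jar stand upright, one in each bay.
- **Stationery tray:** the marker lies flat in the long bay and the dark tape flat in the short bay.
- **Left alone:** the timer, glue tub, and blue and pink rolls look unmoved in the last pictures. The arm was clear, with the gripper open and empty.

**Checks that disagreed or failed:**
- **Ring position:** two wrist-camera views put the pad centre about 2 mm apart, which is within the calibration. The last side view of the ring was blocked by the arm, so the ring's final check rests on the scene camera and an earlier wrist view.
- **Finger widths:** the finger readings on the shaker (39 mm), jar (51 mm) and tape (49 mm) differed from the stated diameters. Pictures taken after lifting showed all three held securely.

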